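Raise the counterweighted hold-down arm over the vial

TASK

The two-place sample stand keeps the vial and the small bottle in, each with its own counterweighted hold-down arm. With your fingertips, gently push up the arm that hangs over the vial until it passes its balance point and stays parked upright by itself, so that the vial can be taken out later. Push it only, without gripping or forcing it; leave the other arm down, and leave the vial, the bottle, the beaker and the timer where they stand.

Things in the scene. Friction and masses are not known exactly. Their poses are not given: they have to be found in the camera images.
- stand: Fixed two-place sample stand; origin on the worktop under the axle line, midway between both axles; x to its back, y to its left, z up. Base 215 x 270 x 8 mm, x from -150 (front) to +65 mm. Bays centred at x -85, y +65 (left) and -65 mm (right): floor 8 mm high, rim 22 mm. Behind each bay two grey cheeks, 121 mm high, carry the axle of one hold-down arm.
- left_arm (a joint): Left hold-down arm: 12 mm steel rod from the axle to the front. 0 = down, rod rising 25 degrees from the axle to the front; grows as the crossbar swings up and back; 1.25 rad = parked on the rear stop, 7 degrees past vertical. Balance point near 0.68: below it the arm falls back, beyond it it falls on to 1.25 by itself. 1 to 3 N at the crossbar moves it; damped, no latch.
- right_arm (a joint): Right hold-down arm (bay at stand y = -65 mm), the same as the left arm in all respects, with the same joint values.
- left_crossbar (a point): Centre of the left arm's crossbar (moves with the arm): 80 mm long, with a freely turning black roller sleeve 71 mm long, 16 mm diameter, parallel to the stand's y axis, at the rod's end, 140 mm from the axle. Arm down: 144 mm above the worktop, 127 mm in front of the axle; parked: 224 mm high, 17 mm behind the axle.
- right_crossbar (a point): Centre of the right arm's crossbar, the same as the left one.
- left_axle (a point): Centre of the left arm's axle, fixed, 85 mm above the worktop, parallel to the stand's y axis, at stand x = 0, y = +65 mm. A steel counterweight (36 mm diameter, 40 mm long) sits on a tail 55 mm behind it.
- right_axle (a point): Centre of the right arm's axle, at stand x = 0, y = -65 mm, otherwise the same.
- vial_mid (a point): Centre, half-way up, of the clear glass sample vial with a wide white cap, 30 mm diameter, 56 mm tall, loose in one of the two bays (which one varies).
- bottle_mid (a point): Centre, half-way up, of the brown dropper bottle with black cap, 41 mm diameter, 90 mm tall, loose in the other bay; its cap is 98 mm above the worktop.
- beaker: Glass beaker, 64 mm across, 72 mm tall, loose on the worktop left of the stand; origin at the centre of its underside.
- timer: Flat bench timer, 60 x 68 x 18 mm, loose on the worktop right of the stand; origin at the centre of its underside.
Mind the look-alikes: they are no part of the job. Of the things like the part that bears vial_mid, leave any that is turquoise; of the rest the larger one is meant. There is more than one size of the part that bears bottle_mid; the job needs the larger.

How it is judged (in metres and radians):
At the end, for the whole second after the job is handed in: The arm over the vial stands parked (above 1.15 rad) and at rest, the other arm is down (under 0.06 rad), and the vial, the bottle, the beaker and the timer stand within 20 mm of where they were, vial and bottle upright within 0.1 rad (((y of vial_mid in the frame of stand above 0.03 m and value of joint left_arm above 1.15 rad and value of joint right_arm below 0.06 rad) or (y of vial_mid in the frame of stand below -0.03 m and value of joint right_arm above 1.15 rad and value of joint left_arm below 0.06 rad)) and velocity of joint left_arm between -0.05 and 0.05 rad/s and velocity of joint right_arm between -0.05 and 0.05 rad/s and distance of each of vial_mid, bottle_mid, beaker, timer from where it was at the start of the episode below 0.02 m and angle between each of vial_mid, bottle_mid's own z axis and vertical below 0.1 rad); the robot touches nothing.
It fails at once if the arm over the bottle is raised (above 0.25 rad) ((y of vial_mid in the frame of stand above 0.03 m and value of joint right_arm above 0.25 rad) or (y of vial_mid in the frame of stand below -0.03 m and value of joint left_arm above 0.25 rad)).
It fails at once if the vial, the bottle, the beaker or the timer is lifted by more than 16 mm, tipped or shoved more than 30 mm (distance of any of vial_mid, bottle_mid, beaker, timer from where it was at the start of the episode above 0.03 m or height (world z) of vial_mid above 0.052 m or height (world z) of bottle_mid above 0.069 m or height (world z) of any of beaker, timer above 0.016 m or angle between any of vial_mid, bottle_mid's own z axis and vertical above 0.35 rad).
It fails at once if a hold-down arm is gripped or forced (more than 20 N between fingers and arm) (contact force between the fingers and left_arm above 20 N or contact force between the fingers and right_arm above 20 N).
It also fails if it takes over 38 s, if anything falls off the work surface, if the arm or the gripper's body presses on something with over 40 N, if the wrist force passes 120 N, or if a joint passes its speed limit or range.

ROBOT

A 7-joint arm with a two-finger parallel gripper is mounted at the origin on a cart in front of the work surface, level with it; the furniture and walls round the work are solid. World frame = base frame: x ahead of the robot, y to its left, z up, the work surface at z = 0. Lengths are in m, angles in degrees, forces in N, time in s.
With the tool pointing down it reaches from about 0.425 to 0.875 m from the base axis. Payload 4.7 kg.
Tool frame: the origin (TCP) lies on the front face of the gripper's body, between the roots of the fingers; the fingertips stand 70 mm ahead of it and the grasp point (between the pads) lies 51 mm ahead of it (tip_extent is the distance from the TCP to the fingertips, in m); z points along the fingers, y is the direction in which the jaws open and shut (so a half turn about z gives the same grasp; the last joint's range is limited). The gripper opens to 87 mm and grips with 3 to 60 N. Pads are 19 mm wide; open, the fingers measure 117 mm over their backs; the gripper's body (75 mm by 190 mm) begins 51 mm behind the grasp point.
Start: joints at [77.928, 18.392, -4.016, 83.108, 1.295, 78.541, -3.26], TCP at [0.145, -0.634, 0.292] pointing down, gripper open.
Joint ranges: [-163.93, 163.93], [-17.29, 119.83], [-79.2, 71.16], [3.27, 140.29], [-89.18, 269.18], [5.43, 117.66], [-154.24, 154.24]. Speed limits (degrees/s): [147.25, 147.25, 180, 180, 180, 180, 180].

INTERFACE

Orientations are given as [roll, pitch, yaw] about the fixed x, y, z axes, in that order (R = Rz(yaw) Ry(pitch) Rx(roll)).
In Python, from cell import * gives the robot as it stands.
- The arm moves only by the tool carry_out, never from a script. Its argument "increments" is text: rows parted by semicolons, each of 7 numbers parted by spaces: the opening, from 0 (shut) to 1 (fully open), then the shift along the tool's x, y, z in m, then the turn, a rotation vector about the tool's x, y, z in degrees. A call has 1 to 20 rows; each row shifts and turns the pose as measured when the row begins, along the tool's axes as they then stand; what a row does not reach is not made up. A row lasts 1/8 s, in which the tool goes at most 62.5 mm and 10.7 degrees, less where a joint would pass 70% of its speed; a pose out of reach is approached as far as the arm can. A call is refused whole if a number of a shift passes 0.0625 or a number of a turn 10.7, either way. A call with a gripper value outside its range is refused whole. The fingers move at their own pace and stop on an object; "force" is the grip in N (left out, the last holds). Time passes only in rows, so rows that do not move let the fingers close. It gives the time, the measured TCP pose, the force and the opening at its end, in the units of the state.
- get_obs(): the state, without advancing time (a new reading comes with each control period).
- read_camera(name): name is "scene" or "top"; returns a dict with "img" (480x640x3 uint8, blue, green, red), "fx", "fy", "cx", "cy" (pixels), "world_from_camera" (4x4, takes a point from camera to world coordinates). Camera axes: x right, y down, z forward; pixel columns grow to the right and rows downward; lengths in m; the calibration is good to about 2 mm. A picture is of the moment at which its call begins. There is no depth.
- sign_off(): hands the job in, once; it reports no verdict.
Trained networks look in a picture, given as the dict that the camera call returned (one of the last four; its "shot" number tells which), for a name from the list of things; names that differ only in an ending like _2 or _b are one class to them, and where a whole thing is asked for, a point or a joint stands for the part that bears it (a point fixed in the world has none). Each returns a list of dicts, best first, with "confidence" (0 to 1); they miss things now and then, are a little off and sometimes report something else, mostly with a low value. They report only what shows in the picture. A call takes as long as a camera call. They do not tell look-alikes from the thing itself.
- masks_of(target, picture): "pixels" (480x640 bool, what is visible of it) and "bbox" ([left, top, right, bottom] in pixels, round what is visible of it).
The state is a dict: "time_s": time; "qpos": joint angles; "joint_velocities": joint speeds; "effort": joint torques, N m; "tool_pos": TCP position; "tool_rot": TCP orientation; "force": force on the tool from outside, world axes, zero at the start; "wrist_torque": the same for the moment, N m; "grip_width": finger opening in m.
Only numpy, scipy, OpenCV 4.12 (cv2) and the standard library are available. Lean on these libraries where they do the work, as an engineer would, in place of code of your own. Each camera call takes 0.05 s, during which the arm holds its last target.

## Working session

There is one attempt and no reset: what is moved stays moved. The work goes in short steps, Python scripts to look and compute and a tool call to move; the robot and the scene stay as the last step left them, time stands still between calls to the robot, and variables do not carry over. Pictures are saved under pics/ and viewed, and the job is handed in when it is done.

Besides the shell and the picture viewer there is one more tool, called in YAML: its name, and indented under it one key for each argument. carry_out: Moves the arm, as the interface text tells. Its arguments: {"type":"object","properties":{"increments":{"type":"string"},"force":{"type":"number"}},"required":["increments"]}

```bash
mkdir -p pics; ls
python3 - <<'E'
from cell import *
import cv2,pickle
o=get_obs();print(o)
P={}
for n in("scene","top"):
    p=read_camera(n);cv2.imwrite(f"pics/{n}0.png",p["img"]);P[n]=p
    print(n,p["fx"],p["fy"],p["cx"],p["cy"],p["world_from_camera"].tolist() if hasattr(p["world_from_camera"],'tolist') else p["world_from_camera"])
    for t in("stand","vial_mid","bottle_mid","left_crossbar","right_crossbar","beaker","timer"):
        try:
            for m in masks_of(t,p)[:4]: print(n,t,round(m["confidence"],2),m["bbox"],int(m["pixels"].sum()))
        except Exception as e: print(t,e)
pickle.dump(P,open("p0.pkl","wb"))
E
```

```text
pics
{'time_s': 0.0, 'qpos': array([77.92734996, 18.4377646 , -4.01536666, 83.17572506,  1.29490812,
       78.54216352, -3.26229607]), 'joint_velocities': array([ 0.06514226,  0.02216368,  0.00021074,  0.02999191,  0.08522225,
        0.028798  , -0.00859969]), 'effort': array([ 5.84190111e-04, -4.91289711e+01, -4.03626384e-01, -3.12526560e+01,
       -6.39874907e-02,  4.38158121e-02,  1.78639871e-04]), 'tool_pos': array([ 0.14475534, -0.63323001,  0.29116885]), 'tool_rot': array([-1.79889588e+02,  5.86961470e-03,  1.28799527e+01]), 'force': array([-0.20655044, -0.31661877, -0.38244362]), 'wrist_torque': array([ 0.01874083, -0.02397659, -0.0335077 ]), 'grip_width': 0.08687297815042283}
scene 507.19204795212374 507.19204795212374 312.7984608555999 244.6397929827984 [[0.5518986643310119, -0.45165299570825124, 0.7010117229957055, -0.1636215925906084], [-0.8338926515769102, -0.2933016320354496, 0.4675437929128903, -0.4438184740852257], [-0.005559672263282222, -0.8426053193002666, -0.538502893150279, 0.6599511249489355], [0.0, 0.0, 0.0, 1.0]]
scene stand 0.8 [255.9, 224.9, 417.6, 357.4] 
[... 896 characters left out ...]
0, 0.0, 0.0, 1.0]]
top stand 0.66 [284.9, 187.4, 412.2, 306.3] 10538
top vial_mid 0.74 [427.7, 262.3, 443.5, 279.4] 172
top vial_mid 0.64 [368.4, 258.0, 381.6, 274.3] 154
top vial_mid 0.41 [435.3, 293.4, 446.8, 302.5] 114
top bottle_mid 0.69 [317.0, 265.3, 331.3, 278.8] 95
top bottle_mid 0.65 [280.3, 190.0, 408.1, 308.1] 10503
top bottle_mid 0.44 [245.9, 294.7, 264.4, 307.4] 185
top left_crossbar 0.63 [303.0, 196.2, 342.8, 290.5] 1068
top right_crossbar 0.71 [361.1, 191.0, 406.8, 276.7] 960
top right_crossbar 0.17 [300.0, 196.2, 343.9, 288.4] 1057
top beaker 0.87 [240.7, 255.4, 268.3, 279.1] 567
top beaker 0.64 [361.3, 192.4, 407.7, 280.8] 1093
top timer 0.81 [420.0, 213.9, 452.3, 248.7] 773
```

Run:
```python
import cv2,pickle
P=pickle.load(open("p0.pkl","rb"))
i=P["scene"]["img"][210:370,200:480];cv2.imwrite("pics/sc.png",cv2.resize(i,(784,448),interpolation=cv2.INTER_CUBIC))
i=P["top"]["img"][170:330,220:480];cv2.imwrite("pics/tc.png",cv2.resize(i,(780,480),interpolation=cv2.INTER_CUBIC))
```

```text
(no output)
```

View pics/sc.png

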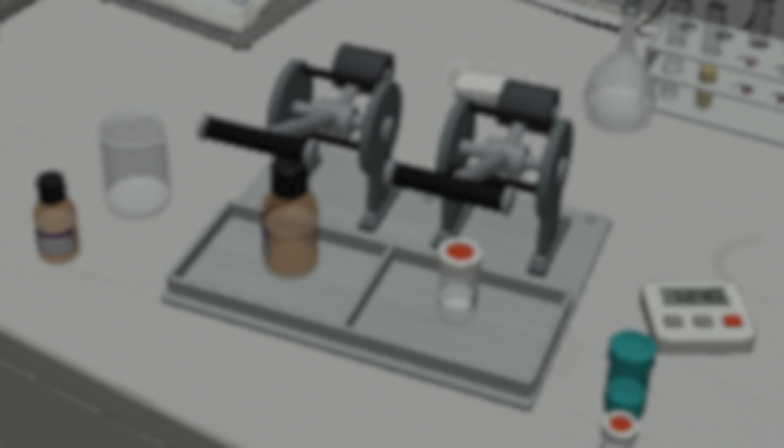

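View pics/tc.png

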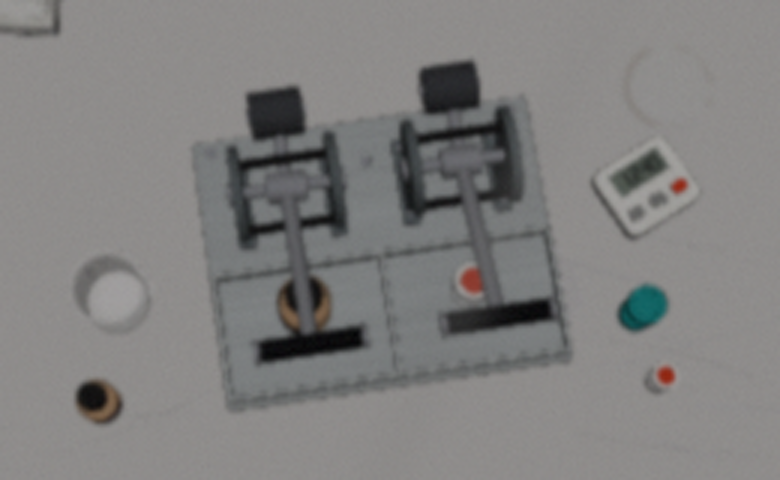

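View pics/scene0.png

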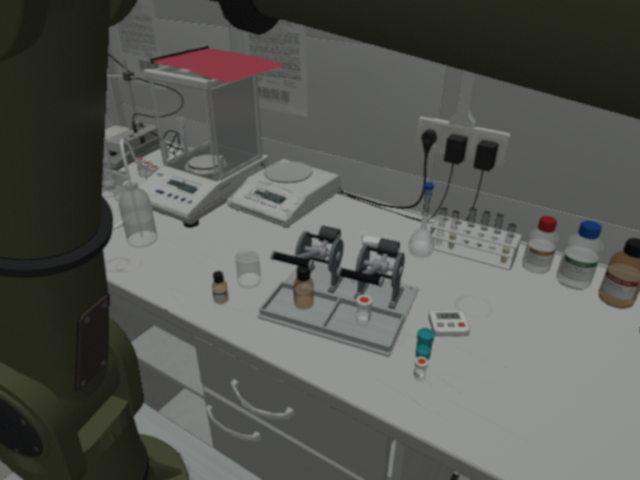

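```bash
cat > h.py <<'E'
import numpy as np,pickle,cv2
from scipy.optimize import least_squares
P=pickle.load(open("p0.pkl","rb"))
def proj(p,X):
    T=np.linalg.inv(np.array(p["world_from_camera"]));c=T[:3,:3]@X+T[:3,3]
    return np.array([p["fx"]*c[0]/c[2]+p["cx"],p["fy"]*c[1]/c[2]+p["cy"]])
def sw(s,X):
    c,n=np.cos(s[2]),np.sin(s[2]);return np.array([s[0]+c*X[0]-n*X[1],s[1]+n*X[0]+c*X[1],X[2]])
E
python3 - <<'E'
from h import *
t=lambda a,b:np.array([220+a/3,170+b/3]);s=lambda a,b:np.array([200+a/2.8,210+b/2.8])
O=[("top",t(232,402),(-.15,.135,.008)),("top",t(568,354),(-.15,-.135,.008)),("top",t(523,98),(.065,-.135,.008)),("top",t(195,145),(.065,.135,.008)),
("top",t(311,344),(-.127,.065,.144)),("top",t(498,316),(-.127,-.065,.144)),
("scene",s(258,140),(-.127,.065,.144)),("scene",s(451,186),(-.127,-.065,.144)),
("scene",s(530,398),(-.15,-.135,.008)),("scene",s(165,290),(-.15,.135,.008)),("scene",s(610,218),(.065,-.135,.008))]
f=lambda q:np.concatenate([proj(P[c],sw(q,X))-u for c,u,X in O])
r=least_squares(f,[.5,0,0],loss="soft_l1");print(r.x,np.degrees(r.x[2]));print(np.round(r.fun.reshape(-1,2) if 0 else f(r.x).reshape(-1,2),1))
q=r.x
for n,X in dict(rc=(-.127,-.065,.144),lc=(-.127,.065,.144),ax=(0,-.065,.085),bayR=(-.085,-.065,.03)).items(): print(n,sw(q,X))
# arm angle check by crossbar
def ray(p,u):
    T=np.array(p["world_from_camera"]);d=T[:3,:3]@[(u[0]-p["cx"])/p["fx"],(u[1]-p["cy"])/p["fy"],1];return T[:3,3],d
def pl(p,u,z):
    o,d=ray(p,u);return o+d*(z-o[2])/d[2]
inv=lambda X:sw((0,0,-q[2]),np.array(X)-[q[0],q[1],0])
print("vial cap top",inv(pl(P["top"],t(473,281),.064)),"scene",inv(pl(P["scene"],s(461,252),.064)))
print("bottle cap", inv(pl(P["top"],t(304,298),.098)),"scene",inv(pl(P["scene"],s(290,172),.098)))
print("beaker",inv(pl(P["top"],t(118,297),.0)),"timer",inv(pl(P["top"],t(645,187),.018)))
print("teal",inv(pl(P["top"],t(650,300),.05)),"vial2",inv(pl(P["top"],t(665,376),.04)))
E
```

```text
[ 0.58211332 -0.03439557  0.17163973] 9.834232318229052
[[-1.5  2.4]
 [ 2.3  1. ]
 [ 0.8 -2.2]
 [-1.6 -1. ]
 [ 0.  -0.7]
 [ 0.2 -0.7]
 [-0.1 -0.4]
 [-0.8 -0.1]
 [ 0.5  2.1]
 [-2.2  1.4]
 [ 1.  -1.1]]
rc [ 0.46808134 -0.12013184  0.144     ]
lc [0.44587757 0.00795794 0.144     ]
ax [ 0.5932152  -0.09844047  0.085     ]
bayR [ 0.50946419 -0.11295831  0.03      ]
vial cap top [-0.08885092 -0.06115282  0.064     ] scene [-0.08927982 -0.06430726  0.064     ]
bottle cap [-0.08828402  0.06487885  0.098     ] scene [-0.09409044  0.05792503  0.098     ]
beaker [-0.04896208  0.2084994   0.        ] timer [-0.02831732 -0.21118374  0.018     ]
teal [-0.12069473 -0.19061188  0.05      ] vial2 [-0.17743305 -0.19291639  0.04      ]
```

carry_out:
  increments: "0 0 0 0 0 0 3; 0 0.018 -0.024 0 0 0 0; 0 0.018 -0.024 0 0 0 0; 0 0.018 -0.024 0 0 0 0; 0 0.018 -0.024 0 0 0 0; 0 0.018 -0.024 0 0 0 0; 0 0.018 -0.024 0 0 0 0; 0 0.018 -0.024 0 0 0 0; 0 0.018 -0.024 0 0 0 0; 0 0.018 -0.024 0 0 0 0; 0 0.018 -0.024 0 0 0 0; 0 0.018 -0.024 0 0 0 0; 0 0.018 -0.024 0 0 0 0; 0 0.018 -0.024 0 0 0 0; 0 0.018 -0.024 0 0 0 0; 0 0.018 -0.024 0 0 0 0"
  force: 10

```text
time_s: 2.8
tool_pos: [0.3554, -0.2222, 0.2933]
tool_rot: [179.6, -0.1, 9.5]
force: [1.1, 0.5, 0.3]
grip_width: 0.0006
```

carry_out:
  increments: "0 0.017 -0.022 0 0 0 0; 0 0.017 -0.022 0 0 0 0; 0 0.017 -0.022 0 0 0 0; 0 0.017 -0.018 0 0 0 0; 0 0 0 0 0 0 0; 0 0 0 0 0 8 0; 0 0 0 0 0 8 0; 0 0 0 0 0 8 0; 0 0 0 0 0 6 0; 0 0 0 0 0 0 0"

```text
time_s: 4.05
tool_pos: [0.4381, -0.1386, 0.286]
tool_rot: [-179.8, -24.7, 10.2]
force: [0.1, -0.4, -0.1]
grip_width: 0.0005
```

```bash
cat > g.py <<'E'
import sys
from cell import get_obs
from h import *
from scipy.spatial.transform import Rotation as R
q=(.58211,-.0344,.17164)
def st(tgt=None):
    o=get_obs();p=o["tool_pos"];Rm=R.from_euler("xyz",o["tool_rot"],degrees=True).as_matrix()
    inv=lambda X:sw((0,0,-q[2]),np.array(X)-[q[0],q[1],0])
    print("t",o["time_s"],"TCP st",inv(p).round(4),"tip st",inv(p+Rm[:,2]*.07).round(4),"rot",np.round(o["tool_rot"],1),"F",np.round(o["force"],1),"q",np.round(o["qpos"],0))
    if tgt is not None: print("delta tool",(Rm.T@(sw(q,np.array(tgt))-p)).round(4))
E
python3 -c "
from g import *
st((-.188,-.065,.175))"
```

```text
t 4.05 TCP st [-0.1596 -0.078   0.286 ] tip st [-0.1304 -0.0776  0.2224] rot [-179.8  -24.7   10.2] F [ 0.1 -0.4 -0.1] q [ 33. -17.  -9. 123. -20.  55. -46.]
delta tool [-0.0721 -0.013   0.0891]
```

carry_out:
  increments: "0 -0.01 -0.004 0 0 0 0; 0 -0.01 -0.004 0 0 0 0; 0 -0.01 -0.004 0 0 0 0; 0 -0.01 0 0 0 0 0; 0 -0.01 0 0 0 0 0"

```text
time_s: 4.68
tool_pos: [0.4131, -0.1508, 0.2551]
tool_rot: [-178.9, -23.7, 10.2]
force: [0.9, 0.5, -0.4]
grip_width: 0.0001
```

```bash
python3 -c "
from g import *
st((-.188,-.065,.175))"
```

```text
t 4.675 TCP st [-0.1864 -0.0858  0.2551] tip st [-0.1583 -0.0843  0.191 ] rot [-178.9  -23.7   10.2] F [ 0.9  0.5 -0.4] q [ 37. -17.  -9. 126. -22.  55. -41.]
delta tool [-0.0335 -0.0194  0.0731]
```

carry_out:
  increments: "0 -0.007 -0.003 0.012 0 0 0; 0 -0.007 -0.003 0.012 0 0 0; 0 -0.007 -0.003 0.012 0 0 0; 0 -0.007 -0.003 0.012 0 0 0; 0 -0.004 -0.003 0.012 0 0 0"

```text
time_s: 5.3
tool_pos: [0.4039, -0.1351, 0.1829]
tool_rot: [-178.9, -23.7, 10.2]
force: [-1.2, -0.5, -0.7]
grip_width: 0.0008
```

```bash
python3 -c "
from g import *
st((-.188,-.065,.175))"
```

```text
t 5.3 TCP st [-0.1928 -0.0687  0.1829] tip st [-0.1647 -0.0672  0.1188] rot [-178.9  -23.7   10.2] F [-1.2 -0.5 -0.7] q [ 36. -15. -10. 133. -25.  45. -39.]
delta tool [ 0.0012 -0.0035  0.0092]
```

```bash
cat > pic.py <<'E'
import sys,cv2
from cell import read_camera
a=[]
for n,(y,x) in dict(scene=(190,220),top=(150,240)).items():
    i=read_camera(n)["img"][y:y+190,x:x+200];a.append(cv2.resize(i,(400,380),interpolation=cv2.INTER_CUBIC))
cv2.imwrite(f"pics/{sys.argv[1]}.png",cv2.hconcat(a))
E
python3 pic.py a1
```

```text
(no output)
```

View pics/a1.png

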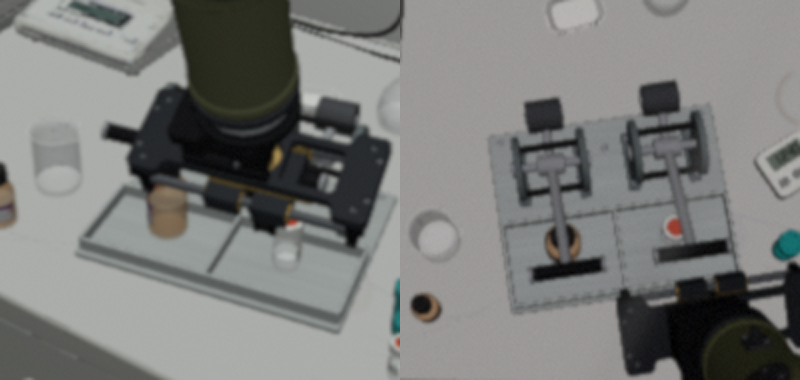

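carry_out:
  increments: "0 0.007 -0.003 0.006 0 0 0; 0 0.007 0 0.003 0 0 0; 0 0.006 0 0 0 0 0; 0 0.005 0 0 0 0 0; 0 0.004 0 -0.002 0 0 0; 0 0.005 0 -0.003 0 0 0; 0 0.005 0 -0.003 0 0 0; 0 0.005 0 -0.003 0 0 0"

```text
time_s: 6.4
tool_pos: [0.4447, -0.1242, 0.2038]
tool_rot: [-178.8, -23.6, 10.2]
force: [-0.7, -0.5, -0.7]
grip_width: 0.0004
```

```bash
python3 -c "
from g import *
st()"; python3 pic.py a2
```

```text
t 6.4 TCP st [-0.1507 -0.065   0.2038] tip st [-0.1227 -0.0634  0.1397] rot [-178.8  -23.6   10.2] F [-0.7 -0.5 -0.7] q [ 35. -12. -13. 128. -23.  46. -44.]
```

View pics/a2.png

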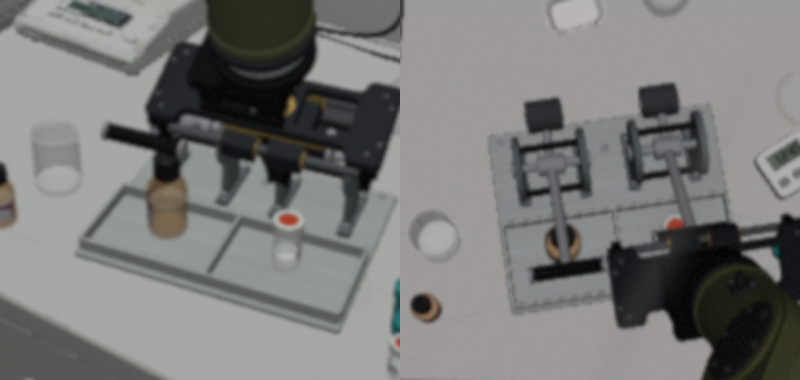

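```bash
cat > pic2.py <<'E'
import sys,cv2
from cell import read_camera,get_obs
from g import *
a=[]
o=get_obs();p=o["tool_pos"];Rm=R.from_euler("xyz",o["tool_rot"],degrees=True).as_matrix()
for n,(y,x) in dict(scene=(200,250),top=(180,320)).items():
    c=read_camera(n);i=c["img"][y:y+130,x:x+130]
    i=cv2.resize(i,(390,390),interpolation=cv2.INTER_CUBIC)
    d=lambda X,col:cv2.circle(i,tuple(int(v) for v in (proj(c,X)-[x,y])*3+1),3,col,-1)
    d(p,(0,255,0));d(p+Rm[:,2]*.07,(0,0,255));d(p+Rm[:,1]*.095,(0,255,255));d(p-Rm[:,1]*.095,(0,255,255))
    for sy in(.035,-.035):d(sw(q,(-.127,-.065+sy,.144)),(255,0,0))
    d(sw(q,(-.055*np.cos(np.radians(25)),-.065,0))*0+sw(q,(.05,-.065,.062)),(255,255,0))
    a.append(i)
cv2.imwrite(f"pics/{sys.argv[1]}.png",cv2.hconcat(a))
E
python3 pic2.py b1
```

```text
(no output)
```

View pics/b1.png

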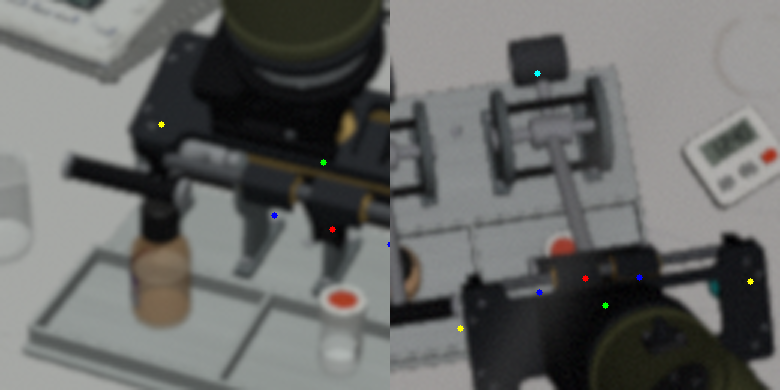

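carry_out:
  increments: "0 0.005 0 -0.003 0 0 0; 0 0.005 0 -0.003 0 0 0; 0 0.005 0 -0.002 0 0 0; 0 0.005 0 -0.002 0 0 0; 0 0.005 0 -0.002 0 0 0; 0 0.005 0 -0.002 0 0 0; 0 0.005 0 -0.001 0 0 0; 0 0.005 0 -0.001 0 0 0"

```text
time_s: 7.6
tool_pos: [0.4765, -0.1189, 0.2362]
tool_rot: [-178.8, -23.6, 10.2]
force: [-0.5, -0.9, 0.0]
grip_width: 0.0007
```

```bash
python3 -c "
from g import *
st()"; python3 pic2.py b2
```

```text
t 7.6 TCP st [-0.1185 -0.0652  0.2362] tip st [-0.0905 -0.0636  0.1721] rot [-178.8  -23.6   10.2] F [-0.5 -0.9  0. ] q [ 35. -10. -15. 123. -20.  49. -49.]
```

View pics/b2.png

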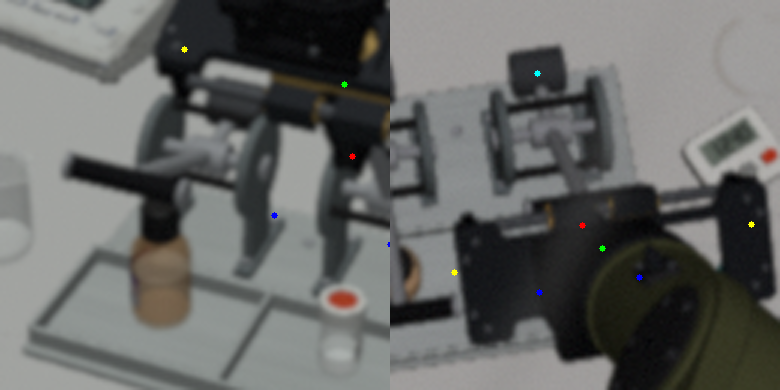

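carry_out:
  increments: "0 0.005 0 -0.001 0 0 0; 0 0.005 0 -0.001 0 0 0; 0 0.005 0 -0.001 0 0 0; 0 0.005 0 -0.001 0 0 0; 0 0.005 0 0 0 0 0; 0 0.005 0 0 0 0 0; 0 0.005 0 0 0 0 0; 0 0.004 0 0 0 0 0; 0 0.004 0 0 0 0 0; 0 0 0 0 0 0 0; 0 0 0 0 0 0 0; 0 0 0 0 0 0 0; 0 0 0 0 0 0 0"

```text
time_s: 9.32
tool_pos: [0.5166, -0.112, 0.2587]
tool_rot: [-178.8, -23.7, 10.2]
force: [0.1, -0.7, -0.1]
grip_width: 0.0006
```

```bash
python3 -c "
from g import *
st()"; python3 pic2.py b3
```

```text
t 9.325 TCP st [-0.0778 -0.0652  0.2587] tip st [-0.0497 -0.0636  0.1946] rot [-178.8  -23.7   10.2] F [ 0.1 -0.7 -0.1] q [ 34.  -7. -17. 117. -18.  50. -54.]
```

View pics/b3.png

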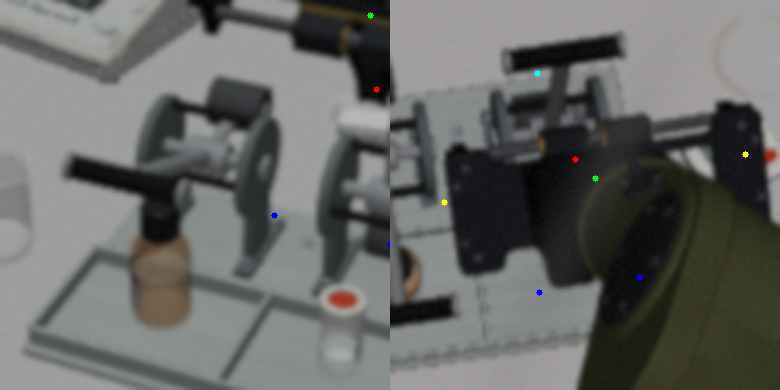

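The right crossbar is now parked behind the axle (roller in the top view at about (563,52)), clear of the fingers. The left arm, vial and bottle have not moved. I'll withdraw backwards and up.

carry_out:
  increments: "0 -0.015 0 -0.006 0 0 0; 0 -0.015 0 -0.012 0 0 0; 0 -0.015 0 -0.015 0 0 0; 0 -0.01 0 -0.02 0 0 0; 0 0 0.02 -0.02 0 0 0; 0 0 0.03 -0.01 0 0 0; 0 0 0.03 0 0 0 0; 0 0 0.03 0 0 0 0; 0 0 0.03 0 0 0 0; 0 0 0.03 0 0 0 0; 0 0 0.03 0 0 0 0; 0 0 0 0 0 0 0; 0 0 0 0 0 0 0"

```text
time_s: 11.05
tool_pos: [0.4569, -0.3315, 0.3096]
tool_rot: [-178.8, -23.6, 10.0]
force: [-0.5, 0.1, -0.1]
grip_width: 0.0002
```

```bash
cat > fin.py <<'E'
from g import *
from cell import *
st()
a=[]
for n,(y,x) in dict(scene=(190,200),top=(150,220)).items():
    p=read_camera(n);i=p["img"]
    a.append(cv2.resize(i[y:y+190,x:x+270],(400,281),interpolation=cv2.INTER_CUBIC))
    for t in("vial_mid","bottle_mid","beaker","timer"):
        for m in masks_of(t,p)[:3]: print(n,t,round(m["confidence"],2),m["bbox"])
    print("expected parked bar",[proj(p,sw(q,(.017,-.065+s,.224))).round(1)-[x,y] for s in(-.035,.035)])
cv2.imwrite("pics/fin.png",cv2.hconcat(a))
E
python3 fin.py
```

```text
t 11.05 TCP st [-0.1741 -0.2713  0.3096] tip st [-0.146  -0.2697  0.2455] rot [-178.8  -23.6   10. ] F [-0.5  0.1 -0.1] q [ 42.  -0.   1. 105. -22.  63. -28.]
scene vial_mid 0.85 [357.7, 293.1, 371.3, 327.5]
scene vial_mid 0.64 [413.4, 327.4, 433.7, 358.8]
scene bottle_mid 0.78 [209.5, 271.0, 228.8, 305.6]
scene bottle_mid 0.62 [295.2, 266.2, 313.8, 308.8]
scene beaker 0.61 [234.4, 247.5, 260.8, 289.6]
expected parked bar [array([206.3,  12.7]), array([169.8,   5.8])]
top vial_mid 0.53 [370.6, 256.5, 385.0, 275.1]
top vial_mid 0.46 [427.5, 264.7, 444.6, 278.5]
top bottle_mid 0.74 [314.9, 263.5, 330.6, 284.7]
top beaker 0.84 [242.0, 252.9, 268.7, 278.2]
top timer 0.93 [419.7, 214.1, 452.1, 248.7]
expected parked bar [array([175.4,  43.9]), array([140.1,  49.2])]
```

View pics/fin.png

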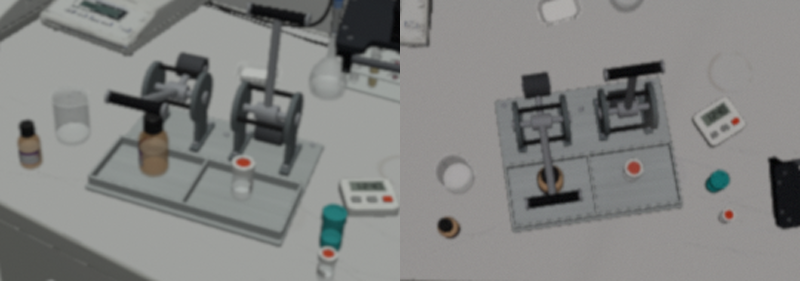

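```bash
python3 -c "
from cell import *
print(sign_off())"
```

```text
the job is handed in; nothing more can be done
None
```

The arm over the vial, which is the right one, is now parked upright by itself, and I have handed the job in. I pushed its roller up with the closed fingertips, without gripping, until it passed its balance point. Then I backed the gripper away. The clock read about 11 s, against the 38 s limit.

- **Parked arm:** in the last pictures from both cameras, the crossbar lies within a few pixels of where a parked bar should appear. I judged it to be at rest from these pictures, not from a joint reading.
- **Other arm:** the left arm over the bottle is still down.
- **Loose things:** the detections of the vial, bottle and beaker match those from the start to within a few pixels in both views. The timer matches in the top view. The network missed it in the last scene view, though it can be seen standing in place there.
- **Forces:** the tool force read at the end of each push step was about 1 N, close to sensor noise, so a brief peak in between would not have shown.
- **Fit error:** the corners of the stand's base were up to about 3 pixels off in my fit of its position. The crossbars fitted to within 1 pixel, and I steered by those.

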